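# Clip the retainer cover onto the open plate carrier

### The job

Pick up the loose grey retainer cover and press it straight down onto the open plate carrier (the one that has no cover yet; the other carrier shows how it should look) until both steel clips give way and snap over its end tongues and the cover lies fully home on the well plate. Keep pressing it down firmly after the snap, with more than 5 N, and finish like that: the program ends with the gripper still pressing the cover, not let go. Do not disturb the timer, the bottle or the dish.

Things in the scene. Friction and masses are not known exactly. Their poses are not given: they have to be found in the camera images.
- cover: loose mid-grey retainer cover, 60 to 110 g, lying flat, fin up; origin at the centre of its flat underside. Plate 74 x 100 x 10 mm (x, y, z) with rows of dark holes; in the middle of each y end a tongue 30 mm wide, 3.5 mm thick, flush with the underside, 6 mm long (112 mm over the tongues). A half turn about z makes no difference.
- fin (a point): middle of the cover's upright grip fin, 25 mm above the cover's underside. The fin is 44 mm long (x), 14 mm thick (y) and stands from 10 to 40 mm above the underside. Axes: x along the fin, y across it (the direction to pinch) and towards the tongues, z up.
- cover_base (a point): centre of the cover's flat underside, 25 mm below fin, same axes
- seat (a point): centre of the top of the open carrier's white well plate, 22 mm above the bench: the cover's underside comes down flat here, centred, its y along this y either way round. Tongues meet the clips about 10 mm above; the push grows to some 7 to 15 N, drops suddenly as the clips jump over the tongues, and 1 to 2 mm lower the cover is home on the hard plate.
- carrier: the open carrier, fixed to the bench; origin at the centre of its underside. Black base 92 x 136 mm (x, y). Eight thin black guides, up to 17 mm above the plate's top, locate the cover with 1.5 mm (x) and 1 mm (y) play each side; their sloped tops catch it up to 5 mm off. A sprung steel clip 24 mm wide stands at each y end, 16 mm above the plate's top; its nose reaches 3 mm over the tongue.
- carrier_plate: the white well plate fixed in the open carrier, 70 x 98 x 14 mm; origin at the centre of its underside, 8 mm above the bench
- carrier_clip_l (a joint): the open carrier's clip at its +y end: 0 rad = upright (closed, as it springs back to), grows as the nose is pushed outwards, about 0.14 rad when a tongue passes
- carrier_clip_r (a joint): the same for the clip at the carrier's -y end
- finished: the other carrier, already fitted with its cover (fixed, an example of the finished state; nothing to do there); same size and axes, origin at the centre of its underside on the bench; its fin reaches 62 mm above the bench
- timer: bench timer, 66 x 66 x 20 mm, loose bystander; origin at the centre of its underside. Fixed furniture near it, to keep the arm clear of: a tall analyser at the far right (solid from about y = -0.33 m to the right and x = 0.28 m on, higher than the gripper at its start), and a vortex mixer at x = 0.47 to 0.61, y = -0.12 to -0.26 m
- bottle: amber reagent bottle with black cap, 54 mm in diameter, 94 mm tall, loose bystander; origin at the centre of its underside
- dish: petri dish, 88 mm in diameter, 15 mm high, loose bystander; origin at the centre of its underside
Not all that is in view belongs to the job. What is shaped like the cover but blue or green is not meant.

How it is judged:
By the outcome, as a careful person would: the job done as asked, in the order asked, and still so for the second after the job is handed in, while the arm keeps its last pose, push and grip.
It also fails if it takes over 56 s, if anything falls off the work surface, if the arm or the gripper's body presses on something with over 40 N, if the wrist force passes 120 N, or if a joint passes its speed limit or range.

### The arm

A 6-joint arm with a two-finger parallel gripper is mounted at the origin on a cart in front of the work surface, level with it; the furniture and walls round the work are solid. World frame = base frame: x ahead of the robot, y to its left, z up, the work surface at z = 0. Lengths are in mm, angles in rad, forces in N, time in s.
With the tool pointing down it reaches from about 350 to 875 mm from the base axis. Payload 4.2 kg.
Tool frame: the origin (TCP) lies midway between the tips of the shut fingers; the grasp point (between the pads) lies 19 mm behind it (tcp_to_grasp is the distance from the TCP to the grasp point, in mm); z points along the fingers, y is the line along which they close (so a half turn about z gives the same grasp; the last joint's range is limited). The gripper opens to 85 mm and grips with 20 to 120 N. Pads are 22 mm wide; open, the fingers measure 114 mm over their backs; the gripper's body (76 mm by 85 mm) begins 54 mm behind the grasp point. The pads swing forward as they close: fully open they stand 13 mm farther back than shut.
Start: joints at [1.563, 0.385, 0.008, 0, -1.194, -0.259], TCP at [164.747, 602.875, 231.312] pointing down, gripper open.
Joint ranges: [-3.14, 3.14], [-1.21, 2.06], [-1.07, 1.41], [-3.16, 2.05], [-2.99, -0.16], [-3.1, 3.1]. Speed limits (rad/s): [2.79, 2.79, 3.14, 3.14, 3.14, 3.14].

### API

Orientations are given as a unit quaternion [x, y, z, w].
In Python, from bench import read_state, get_image, job_done, tcp_to_grasp gives the robot as it stands.
- The arm moves only by the tool jog_arm, never from a script. Its argument "plan" is a list of rows, each a list of 3 entries, a list of its own where there are three numbers: the finger opening in mm, from 0 to 85.4, then the shift along the tool's x, y, z as a fraction of full scale, then the turn, a rotation vector about the tool's x, y, z as a fraction of full scale. A call has 1 to 10 rows; each row is the pose to reach, as a shift and turn from the pose commanded when the call began, along the tool's axes at that moment; what a row does not reach only later rows make up. Full scale, the value 1, is 0.1 m for a shift and 60 degrees for a turn. A row lasts 1/8 s, in which the tool goes at most 62.5 mm and 10.7 degrees, less where a joint would pass 70% of its speed; a pose out of reach is approached as far as the arm can. A call with a number of a shift or a turn outside -1 to 1 is refused whole. A call with a gripper value outside its range is refused whole. The fingers move at their own pace and stop on an object; the grip force is fixed at half the most. Time passes only in rows, so rows that repeat a pose let the fingers close. It gives the time, the measured TCP pose, the force, the opening and the grip force at its end, in the units of the state.
- read_state(): the state, without advancing time (a new reading comes with each control period).
- get_image(name): name is "side" or "top"; returns a dict with "img" (420x560x3 uint8, red, green, blue), "range_z" (420x560 float32, mm along the optical axis (not along the pixel's ray), 0 where there is no reading), "intrinsics" (3x3 intrinsics, pixels), "extrinsics" (4x4, takes a point from camera to world coordinates). Camera axes: x right, y down, z forward; pixel columns grow to the right and rows downward; lengths in mm; the calibration is good to about 2 mm. A picture is of the moment at which its call begins.
- job_done(): hands the job in; it is judged then, once.
The state is a dict: "clock": time; "joints": joint angles; "joint_vel": joint speeds; "joint_efforts": joint torques, N m; "position": TCP position; "ee_rot": TCP orientation; "contact_force": force on the tool from outside, world axes, zero at the start; "wrist_torque": the same for the moment, N m; "gripper_width": finger opening in mm; "grasp_force": force on a finger pad.
Only numpy, scipy, OpenCV 4.12 (cv2) and the standard library are available. Lean on these libraries where they do the work, as an engineer would, in place of code of your own. Each camera call takes 0.05 s, during which the arm holds its last target. There are 200 camera calls.

## Working session

There is one attempt and no reset: what is moved stays moved. The work goes in short steps, Python scripts to look and compute and a tool call to move; the robot and the scene stay as the last step left them, time stands still between calls to the robot, and variables do not carry over. Pictures are saved under pics/ and viewed, at most 10 in all, crops included, and the job is handed in when it is done.

Besides the shell and the picture viewer there is one more tool, called after "Emit:" in YAML: its name, and indented under it one key for each argument. jog_arm: Moves the arm, as the interface text tells. Its arguments: {"type":"object","properties":{"plan":{"type":"array"}},"required":["plan"]}

```bash
mkdir -p pics; ls; python3 - <<'E'
from bench import *
import cv2,numpy as np
s=read_state();print({k:np.round(v,3) for k,v in s.items()},tcp_to_grasp)
for n in("top","side"):
    g=get_image(n);cv2.imwrite(f"pics/{n}0.png",g["img"][...,::-1]);print(n,g["intrinsics"],np.round(g["extrinsics"],3))
    np.savez(f"{n}0.npz",**g)
E
```

```text
pics
{'clock': np.float64(0.0), 'joints': array([ 1.563e+00,  3.860e-01,  7.000e-03, -1.000e-03, -1.194e+00,
       -2.590e-01]), 'joint_vel': array([ 0.001, -0.001,  0.001, -0.001, -0.   , -0.001]), 'joint_efforts': array([ 1.0000e-03, -3.9229e+01,  1.8840e+01,  4.1860e+00, -5.0000e-03,
       -0.0000e+00]), 'position': array([164.618, 602.306, 230.199]), 'ee_rot': array([ 0.991, -0.133, -0.   ,  0.001]), 'contact_force': array([-0.562,  0.533,  0.111]), 'wrist_torque': array([-0.009,  0.069,  0.002]), 'grasp_force': np.float64(0.0), 'gripper_width': np.float64(85.537)} 18.700000000000003
top [[410.55776078   0.         276.25756868]
 [  0.         410.55776078 211.80529531]
 [  0.           0.           1.        ]] [[-9.000000e-03 -9.890000e-01  1.450000e-01  3.528340e+02]
 [-1.000000e+00  8.000000e-03 -2.000000e-03  9.185700e+01]
 [ 1.000000e-03 -1.450000e-01 -9.890000e-01  1.114622e+03]
 [ 0.000000e+00  0.000000e+00  0.000000e+00  1.000000e+00]]
side [[403.5344267    0.         277.45596351]
 [  0.         403.5344267  205.62106613]
 [  0.           0.           1.        ]] [[ 8.43000e-01 -2.29000e-01  4.86000e-01 -2.65160e+01]
 [-5.38000e-01 -3.53000e-01  7.66000e-01 -8.17135e+02]
 [-3.00000e-03 -9.07000e-01 -4.21000e-01  5.63224e+02]
 [ 0.00000e+00  0.00000e+00  0.00000e+00  1.00000e+00]]
```

View pics/top0.png

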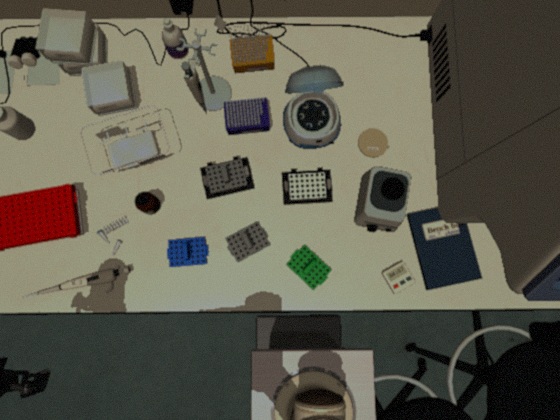

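View pics/side0.png

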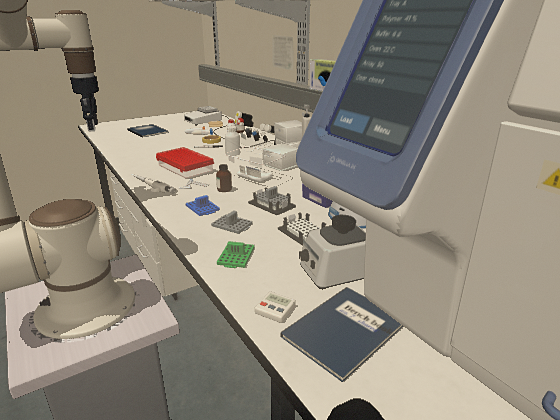

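The top view shows the grey cover at about (248,240), the open carrier at (307,186), the finished one at (227,177), the green decoy at (309,266) and the blue decoy at (187,251). Next I'll measure the cover and the carrier.

```bash
cat >h.py <<'E'
import numpy as np,cv2
def ray(g,uv,z):
    K,T=g["intrinsics"],g["extrinsics"]
    uv=np.atleast_2d(uv).astype(float)
    d=np.c_[uv,np.ones(len(uv))]@np.linalg.inv(K).T@T[:3,:3].T
    return T[:3,3]+d*((z-T[2,3])/d[:,2])[:,None]
def cloud(g):
    v,u=np.mgrid[:420,:560];K,T=g["intrinsics"],g["extrinsics"];r=g["range_z"]
    p=np.dstack([(u-K[0,2])/K[0,0]*r,(v-K[1,2])/K[1,1]*r,r])
    return p@T[:3,:3].T+T[:3,3]
def blob(m,uv):
    n,l,s,c=cv2.connectedComponentsWithStats(m.astype(np.uint8))
    i=min((i for i in range(1,n) if s[i,4]>15),key=lambda i:np.hypot(*(c[i]-uv)))
    return l==i
def rect(p):
    c,s,a=cv2.minAreaRect(p[:,:2].astype(np.float32))
    if s[0]>s[1]: a-=90   # a = angle of short side -> long axis = a+90
    return np.round(c,1),np.round(sorted(s),1),round(a,1)
E
python3 - <<'E'
from h import *
g=np.load("top0.npz");P=cloud(g);im=g["img"].astype(int)
z=P[...,2]
print("bench z",np.median(z[215:225,270:340]))
print(np.round(z[228:254:2,226:272:2]).astype(int))
# fin: high pts near cover
for nm,uv in(("cover",(248,240)),("fin_ex",(227,177))):
    sub=np.zeros(z.shape,bool);sub[uv[1]-22:uv[1]+22,uv[0]-25:uv[0]+25]=1
    if nm=="cover":
        b=blob(sub&(z>5)&(z<15)|sub&(z>15),uv); p=P[b]
        v,u=np.nonzero(b);print(nm,"footprint",rect(p),p.shape, p.mean(0))
    h=sub&(z>(32 if nm=="cover" else 53));p=P[h];print(nm,"fin",len(p),p.mean(0),rect(p))
sub=np.zeros(z.shape,bool);sub[160:212,272:342]=1
b=sub&(im.min(2)>0)&(z>17)&(z<27);print("plate z",np.median(z[b]),b.sum(),rect(P[b]),P[b].mean(0))
c=sub&(z>4);print("carrier",rect(P[c]))
for q in("top0",):
    I=g["img"][...,::-1];cv2.imwrite("pics/crop.png",cv2.resize(I[155:265,190:350],None,fx=5,fy=5,interpolation=cv2.INTER_CUBIC))
E
```

```text
bench z -0.6694672567297175
[[  -1    1    0    0   -5    2    2    1    0    7    7    8    6   10
     8    9    7    8    0    0   -3   -3    1]
 [   0    0    1    3   -6   -2   -2   10   11    9   10   11    8    7
     9   10    8   10    6    6   -1    3   -1]
 [  -2   -2    1    0   -2    9   10    9    9   36   10    8    9   11
     8   11   12    8    9    6    3   -1    1]
 [  -1   -2    0   10   11   10    8    7   35   37   41   13    5    8
     7    9    7    9   16    9    1   -2    0]
 [  -3    6   14   12    9   10    6    8   37   38   38   12   13    8
    10   10    9    9   10    9    3    8    1]
 [   6   11   11   11   12   10   10    8    9   38   39   40   11   11
    11   14   10    9   11    9    8    2    1]
 [  -2    4   10    9   10    9   11   11    6   41   35   41    9    9
    10   11    5   10   11    7    9    1    2]
 [   0    9   12 1115   11    9   10   11    8    9   38   37   38   13
    13   11   11    9    9   11    9    9    2]
 [  -1   -2    8   11    8    9    9    9    9   10   41   38   41   14
    10   12    6    7   12   13    6   1
[... 310 characters left out ...]
   7   13
    11    9    9    4    3   -2    3   -1   -1]
 [  -1   -1    1    2    8   10    7    7    9    9   10   10    9   10
    12   -2    1   -4    0    2    1    0   -3]]
cover footprint (array([405.2, 149.7]), array([108.3, 146.3]), -62.6) (1001, 3) [436.12357093 166.62567329  16.39539462]
cover fin 92 [433.0713082  163.9994073   85.38813137] (array([400.6, 139.7]), array([ 18.5, 133.9]), -52.8)
fin_ex fin 96 [596.16160476 215.78955138 126.181291  ] (array([490.4, 167. ]), array([ 19.4, 312.9]), -64.9)
plate z 21.088901627736732 918 (array([586.,   2.]), array([ 81.5, 112.6]), 2.2) [585.27937835   4.10276627  21.24979891]
carrier (array([509.7,   6.6]), array([180.9, 307.8]), -88.1)
```

View pics/crop.png

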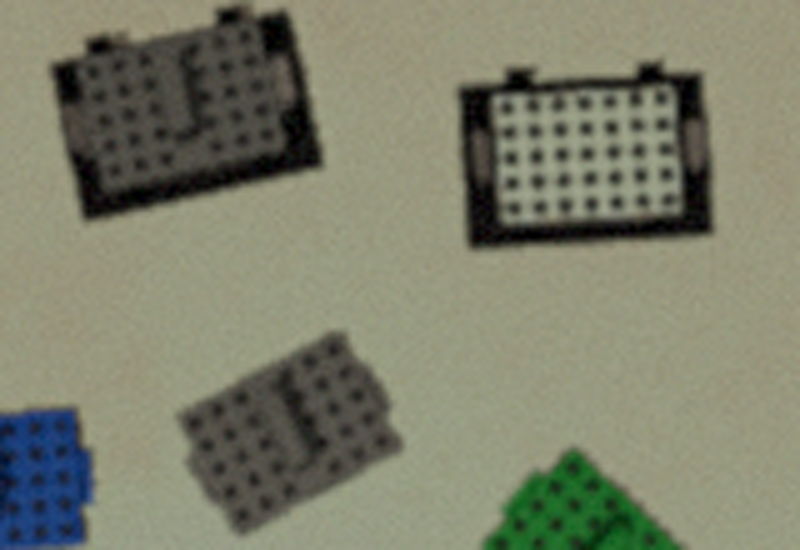

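The crop shows the cover at crop (290,432), with its fin running up-left to down-right. The open carrier's white plate is at crop (590,155), with clips at (480,155) and (693,147). I'll fit again with the no-reading depths removed and colour masks.

```bash
python3 - <<'E'
from h import *
g=np.load("top0.npz");P=cloud(g);im=g["img"].astype(int);z=P[...,2].copy();z[z>200]=-1
def box(u0,u1,v0,v1):
    s=np.zeros(z.shape,bool);s[v0:v1,u0:u1]=1;return s
def fill(m):
    c,_=cv2.findContours(m.astype(np.uint8),0,2);c=max(c,key=cv2.contourArea);o=np.zeros(m.shape,np.uint8);cv2.drawContours(o,[c],-1,1,-1);return o>0
def pca(p):
    m=cv2.moments(np.float32([0])) if 0 else None
    c=p[:,:2].mean(0);w,V=np.linalg.eigh(np.cov((p[:,:2]-c).T));return c.round(1),np.round(np.sqrt(12*w),1),[round(np.degrees(np.arctan2(V[1,i],V[0,i]))%180,1) for i in(0,1)]
def rays(b,zz): v,u=np.nonzero(b);return ray(g,np.c_[u,v],zz)
b=fill(blob(box(222,275,215,265)&(z>4),(248,240)))
print("cover foot",pca(rays(b,9)),rect(rays(b,9)))
f=fill(blob(box(222,275,215,265)&(z>28),(248,240)));print("fin",f.sum(),pca(rays(f,40)),rect(rays(f,40)))
L=im.sum(2); 
w=fill(blob(cv2.morphologyEx((box(286,330,168,204)&(L>330)).astype(np.uint8),cv2.MORPH_CLOSE,np.ones((3,3)))>0,(308,186)))
print("L sample",L[186,286:332])
print("plate",w.sum(),pca(rays(w,22)),rect(rays(w,22)))
for zz in (0,):pass
k=fill(cv2.morphologyEx((box(276,340,165,210)&(L<200)).astype(np.uint8),cv2.MORPH_CLOSE,np.ones((3,3)))>0)
print("carrier dark",pca(rays(k,8)))
# holes grid on plate
E
```

```text
cover foot (array([436.5, 167.5]), array([ 73.9, 101.3]), [np.float64(27.7), np.float64(117.7)]) (array([437.2, 167.8]), array([ 76.1, 110.5]), 26.1)
fin 88 (array([436.6, 167.2]), array([13.8, 44.2]), [np.float64(116.8), np.float64(26.8)]) (array([436.6, 167.3]), array([12.9, 43.5]), -63.4)
L sample [212 189 125 234 320 205 135 301 421 379 222 127 270 431 395 259 169 277
 394 399 269 190 276 413 431 358 252 291 413 436 369 303 301 409 455 433
 382 376 369 303 141 156 240 253 202 212]
plate 840 (array([583.4,   5.3]), array([66.7, 95.6]), [np.float64(179.9), np.float64(89.9)]) (array([584.7,   4.7]), array([69.1, 96.1]), 3.0)
carrier dark (array([584.8,   5.9]), array([ 91.7, 131.3]), [np.float64(1.8), np.float64(91.8)])
```

```bash
cat >>h.py <<'E'
from scipy.spatial.transform import Rotation as R
def go(xyz,yaw):
    """shift(/0.1 m) and turn(/60deg) in tool axes to TCP xyz, tool down, tool y line at yaw deg"""
    from bench import read_state
    s=read_state();r=R.from_quat(s["ee_rot"]);y=r.as_matrix()[:,1]
    a=(yaw-np.degrees(np.arctan2(y[1],y[0]))+90)%180-90
    yw=np.radians(np.degrees(np.arctan2(y[1],y[0]))+a);yv=np.array([np.cos(yw),np.sin(yw),0]);zv=np.array([0,0,-1.])
    t=R.from_matrix(np.c_[np.cross(yv,zv),yv,zv])
    print("t",round(s["clock"],2),"pos",np.round(s["position"],1),"F",np.round(s["contact_force"],1),"w",round(s["gripper_width"],1),"grip",round(float(s["grasp_force"]),1),"j",np.round(s["joints"],2))
    print("shift",np.round(r.inv().apply(np.array(xyz)-s["position"])/100,3),"turn",np.round((r.inv()*t).as_rotvec(degrees=True)/60,3))
E
python3 - <<'E'
from h import *
g=np.load("top0.npz");go((436.6,167.3,200),117)
I=cv2.cvtColor(g["img"],cv2.COLOR_RGB2GRAY)[160:212,272:342];U=cv2.resize(I,None,fx=8,fy=8,interpolation=cv2.INTER_CUBIC)
bh=cv2.morphologyEx(U,cv2.MORPH_BLACKHAT,cv2.getStructuringElement(2,(37,37)))
_,t=cv2.threshold(bh,45,255,0);n,l,s,c=cv2.connectedComponentsWithStats(t)
ok=(s[1:,4]>80)&(s[1:,4]<1200);uv=(c[1:][ok]+.5)/8-.5+[272,160]
p=ray(g,uv,22)[:,:2];k=(abs(p[:,0]-585)<33)&(abs(p[:,1]-5)<46);p=p[k]
print(len(p));print(p[np.argsort(p[:,1])].round(1).tolist())
E
```

```text
t 0.1 pos [164.6 602.4 230.3] F [-0.3  0.   0.1] w 85.1 grip 0.0 j [ 1.56  0.39  0.01 -0.   -1.19 -0.26]
shift [3.771 3.479 0.311] turn [ 0.002  0.001 -0.705]
34
[[559.1, -38.4], [573.2, -37.5], [587.1, -37.1], [601.0, -35.9], [615.5, -35.6], [558.7, -24.4], [572.7, -23.6], [586.4, -22.9], [600.6, -22.3], [557.9, -10.4], [571.5, -9.9], [585.7, -9.2], [599.3, -8.3], [613.5, -7.8], [557.3, 3.4], [571.3, 3.7], [584.9, 5.1], [599.0, 5.4], [612.8, 6.1], [556.6, 17.5], [570.3, 18.1], [584.6, 18.9], [598.5, 19.5], [612.2, 20.3], [555.6, 31.2], [569.8, 32.1], [583.6, 32.7], [597.6, 33.5], [611.6, 34.1], [555.2, 45.2], [568.9, 46.1], [582.8, 46.4], [597.0, 47.1], [610.8, 48.4]]
```

Emit:
jog_arm:
  plan:
    - [85,[0.3,0.3,0],[0,0,-0.15]]
    - [85,[0.7,0.65,0],[0,0,-0.3]]
    - [85,[1,1,0],[0,0,-0.45]]

```text
clock: 0.48
position: [235.5, 478.3, 230.7]
ee_rot: [0.995, 0.105, -0.0, 0.001]
contact_force: [0.6, 0.2, 0.4]
gripper_width: 84.8
grasp_force: 0.0
```

The hole grid puts the seat at (585.0, 5.0), with its y axis at 93°.

```bash
python3 -c "
from h import *
go((436.6,167.3,150),117)"
```

```text
t 0.47 pos [235.5 478.3 230.7] F [0.6 0.2 0.4] w 84.8 grip 0.0 j [ 1.42  0.23 -0.22 -0.   -1.13  0.36]
shift [1.321 3.46  0.81 ] turn [ 0.001  0.001 -0.25 ]
```

Emit:
jog_arm:
  plan:
    - [85,[0.2,0.5,0],[0,0,-0.12]]
    - [85,[0.4,1,0.1],[0,0,-0.24]]
    - [85,[0.4,1,0.1],[0,0,-0.24]]

```text
clock: 0.85
position: [295.0, 386.8, 220.5]
ee_rot: [0.975, 0.224, -0.001, 0.001]
contact_force: [-0.9, 0.8, 0.3]
gripper_width: 85.1
grasp_force: 0.0
```

```bash
python3 -c "
from h import *
go((436.6,167.3,150),117)"
```

```text
t 0.85 pos [295.  386.8 220.5] F [-0.9  0.8  0.3] w 85.1 grip 0.0 j [ 1.25  0.16 -0.34 -0.   -1.08  0.77]
shift [0.316 2.592 0.708] turn [ 0.001  0.002 -0.018]
```

Emit:
jog_arm:
  plan:
    - [85,[0.06,0.5,0.05],[0,0,0]]
    - [85,[0.12,1,0.1],[0,0,0]]

```text
clock: 1.1
position: [349.4, 305.6, 211.2]
ee_rot: [0.974, 0.227, 0.0, -0.0]
contact_force: [0.9, -0.8, 0.5]
gripper_width: 85.0
grasp_force: 0.0
```

Emit:
jog_arm:
  plan:
    - [85,[0.06,0.5,0.05],[0,0,0]]
    - [85,[0.12,1,0.1],[0,0,0]]

```text
clock: 1.35
position: [404.6, 220.7, 201.3]
ee_rot: [0.974, 0.226, 0.0, -0.0]
contact_force: [1.0, 0.8, 1.1]
gripper_width: 85.2
grasp_force: 0.0
```

Emit:
jog_arm:
  plan:
    - [85,[0.06,0.5,0.1],[0,0,0]]
    - [85,[0.06,0.5,0.3],[0,0,0]]
    - [85,[0.06,0.5,0.3],[0,0,0]]

```text
clock: 1.72
position: [430.7, 178.4, 170.0]
ee_rot: [0.974, 0.225, -0.002, 0.001]
contact_force: [0.1, -0.3, -0.1]
gripper_width: 85.0
grasp_force: 0.0
```

```bash
python3 -c "
from h import *
go((436.6,167.3,80),117)"
```

```text
t 1.73 pos [430.7 178.4 170. ] F [ 0.1 -0.3 -0.1] w 85.0 grip 0.0 j [ 0.74  0.18 -0.46 -0.   -0.94  1.28]
shift [0.007 0.125 0.9  ] turn [ 0.001  0.003 -0.016]
```

Emit:
jog_arm:
  plan:
    - [85,[0.0,0.12,0.3],[0,0,-0.01]]
    - [85,[0.01,0.125,0.7],[0,0,-0.016]]
    - [70,[0.01,0.125,0.9],[0,0,-0.016]]
    - [60,[0.01,0.125,0.9],[0,0,-0.016]]
    - [60,[0.01,0.125,0.9],[0,0,-0.016]]

```text
clock: 2.35
position: [438.5, 169.5, 82.5]
ee_rot: [0.972, 0.235, 0.001, -0.0]
contact_force: [-1.2, -0.6, 0.8]
gripper_width: 60.1
grasp_force: 0.0
```

```bash
python3 -c "
from h import *
go((436.6,167.3,14),117)"
```

```text
t 2.35 pos [438.5 169.5  82.5] F [-1.2 -0.6  0.8] w 60.1 grip 0.0 j [ 0.72  0.3  -0.56  0.   -0.71  1.33]
shift [-0.029  0.011  0.685] turn [-0.    -0.002  0.003]
```

Emit:
jog_arm:
  plan:
    - [60,[-0.03,0.01,0.3],[0,0,0]]
    - [60,[-0.03,0.01,0.55],[0,0,0]]
    - [60,[-0.03,0.01,0.66],[0,0,0]]
    - [60,[-0.03,0.01,0.68],[0,0,0]]
    - [60,[-0.03,0.01,0.68],[0,0,0]]

```text
clock: 2.98
position: [436.2, 166.5, 14.2]
ee_rot: [0.972, 0.234, 0.001, -0.0]
contact_force: [-0.3, -0.7, -0.4]
gripper_width: 60.1
grasp_force: 0.0
```

```bash
python3 -c "
from h import *
go((436.6,167.3,14),117)
from bench import get_image
g=get_image('side');cv2.imwrite('pics/s1.png',cv2.resize(g['img'][140:280,150:350,::-1],None,fx=4,fy=4,interpolation=2))"
```

```text
t 2.98 pos [436.2 166.5  14.2] F [-0.3 -0.7 -0.4] w 60.1 grip 0.0 j [ 0.71  0.42 -0.63  0.   -0.52  1.33]
shift [ 0.007 -0.005  0.002] turn [-0.    -0.002  0.002]
```

View pics/s1.png

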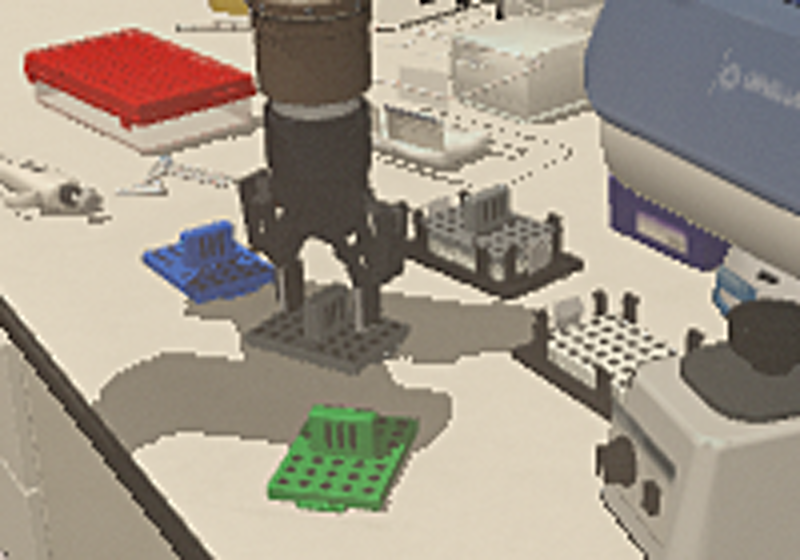

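The gripper straddles the grey fin at crop (325,315), with a finger on each side. Now I'll close.

Emit:
jog_arm:
  plan:
    - [30,[0,0,0],[0,0,0]]
    - [5,[0,0,0],[0,0,0]]
    - [5,[0,0,0],[0,0,0]]
    - [5,[0,0,0],[0,0,0]]
    - [5,[0,0,0],[0,0,0]]
    - [5,[0,0,0],[0,0,0]]
    - [5,[0,0,0],[0,0,0]]
    - [5,[0,0,0],[0,0,0]]

```text
clock: 4.03
position: [435.8, 166.1, 13.8]
ee_rot: [0.972, 0.234, 0.0, -0.0]
contact_force: [-1.8, 0.4, 5.2]
gripper_width: 12.8
grasp_force: 59.7
```

```bash
python3 -c "
from h import *
go((436.6,167.3,110),117)"
```

```text
t 4.03 pos [435.8 166.1  13.8] F [-1.8  0.4  5.2] w 12.8 grip 59.7 j [ 0.71  0.42 -0.63  0.   -0.52  1.33]
shift [ 0.014 -0.007 -0.962] turn [-0.    -0.001  0.001]
```

Emit:
jog_arm:
  plan:
    - [5,[0,0,-0.2],[0,0,0]]
    - [5,[0,0,-0.6],[0,0,0]]
    - [5,[0,0,-0.95],[0,0,0]]
    - [5,[0,0,-0.95],[0,0,0]]
    - [5,[0,0,-0.95],[0,0,0]]

```text
clock: 4.65
position: [434.7, 165.4, 107.5]
ee_rot: [0.972, 0.234, -0.001, 0.0]
contact_force: [-0.3, 0.9, -0.9]
gripper_width: 13.1
grasp_force: 58.9
```

```bash
python3 -c "
from h import *
go((585,5,109),93)"
```

```text
t 4.65 pos [434.7 165.4 107.5] F [-0.3  0.9 -0.9] w 13.1 grip 58.9 j [ 0.71  0.26 -0.54 -0.   -0.77  1.33]
shift [ 0.609  2.112 -0.016] turn [0.    0.002 0.401]
```

Emit:
jog_arm:
  plan:
    - [5,[0.1,0.33,0],[0,0,0]]
    - [5,[0.2,0.67,0],[0,0,0]]
    - [5,[0.29,1,0],[0,0,0]]

```text
clock: 5.03
position: [506.5, 88.9, 106.4]
ee_rot: [0.972, 0.234, -0.002, 0.0]
contact_force: [0.4, 0.6, -0.3]
gripper_width: 12.8
grasp_force: 58.9
```

Emit:
jog_arm:
  plan:
    - [5,[0.1,0.33,0],[0,0,0.1]]
    - [5,[0.2,0.67,0],[0,0,0.2]]
    - [5,[0.29,1,0],[0,0,0.3]]
    - [5,[0.29,1,0],[0,0,0.4]]
    - [5,[0.29,1,0],[0,0,0.4]]
    - [5,[0.29,1,0],[0,0,0.4]]

```text
clock: 5.78
position: [577.4, 14.3, 107.2]
ee_rot: [1.0, 0.028, -0.001, 0.0]
contact_force: [-0.3, -0.6, -0.0]
gripper_width: 12.8
grasp_force: 58.9
```

```bash
python3 - <<'E'
from h import *
from bench import get_image
go((585,5,109),93)
for n in("side","top"):
    g=get_image(n);np.savez(n+"2.npz",**g)
    I=g['img'][150:290,200:400] if n=="side" else g['img'][130:240,230:380]
    cv2.imwrite(f'pics/{n}2.png',cv2.resize(I[...,::-1],None,fx=4,fy=4,interpolation=2))
E
```

```text
t 5.78 pos [577.4  14.3 107.2] F [-0.3 -0.6 -0. ] w 12.8 grip 58.9 j [ 0.31  0.42 -0.27 -0.   -0.88  1.32]
shift [ 0.071  0.097 -0.018] turn [0.    0.002 0.003]
```

View pics/side2.png

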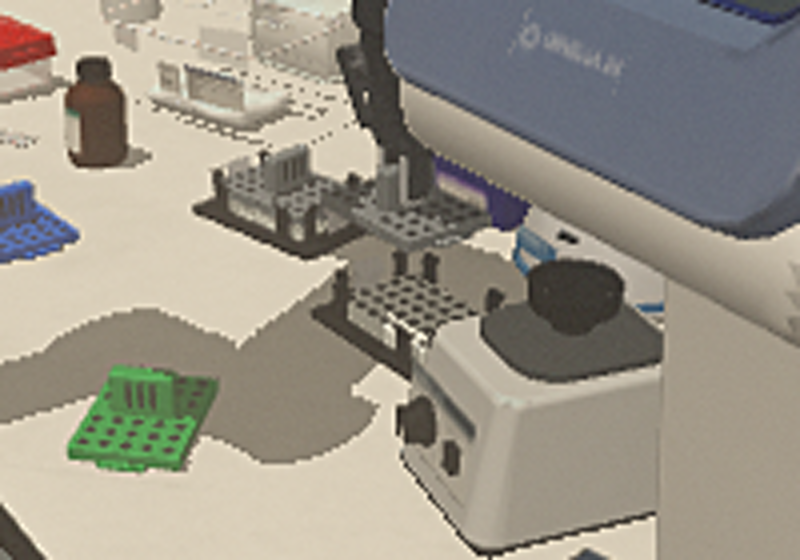

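View pics/top2.png

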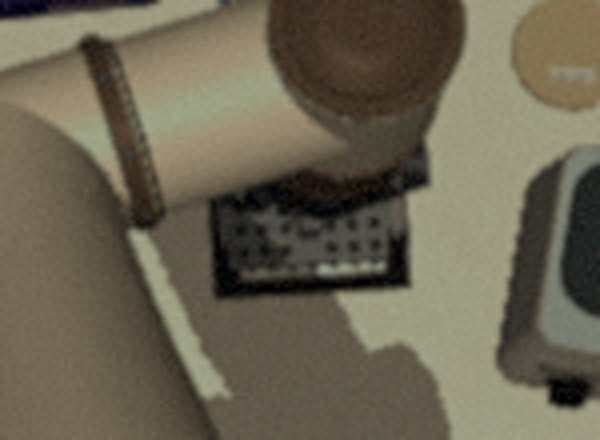

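The side view shows the cover held level at crop (430,205), above the open carrier at (415,305). The top view agrees: the cover is over the plate and about 10 mm off toward the far left. Correcting and lowering to just above the guides.

Emit:
jog_arm:
  plan:
    - [5,[0.03,0.05,0.0],[0,0,0]]
    - [5,[0.06,0.096,0.1],[0,0,0.003]]
    - [5,[0.06,0.096,0.3],[0,0,0.003]]
    - [5,[0.06,0.096,0.44],[0,0,0.003]]
    - [5,[0.06,0.096,0.44],[0,0,0.003]]
    - [5,[0.06,0.096,0.44],[0,0,0.003]]

```text
clock: 6.62
position: [585.1, 5.0, 64.6]
ee_rot: [1.0, 0.025, 0.0, 0.0]
contact_force: [0.3, 0.3, -1.1]
gripper_width: 13.0
grasp_force: 58.9
```

```bash
python3 - <<'E'
from h import *
from bench import get_image
go((583.8,5,36),93)
g=get_image("side");np.savez("side3.npz",**g)
I=g['img'][180:250,270:370]
cv2.imwrite('pics/side3.png',cv2.resize(I[...,::-1],None,fx=8,fy=8,interpolation=2))
E
```

```text
t 6.62 pos [585.1   5.   64.6] F [ 0.3  0.3 -1.1] w 13.0 grip 58.9 j [ 0.29  0.49 -0.3   0.   -0.79  1.34]
shift [-0.013 -0.001  0.286] turn [ 0.    -0.001 -0.001]
```

View pics/side3.png

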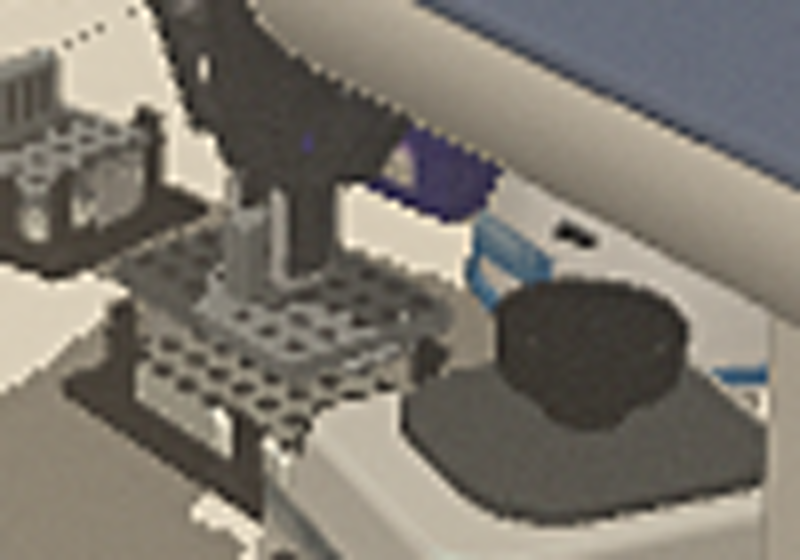

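The cover sits level just above the guides and is aligned with the carrier. Lowering into the guides.

Emit:
jog_arm:
  plan:
    - [5,[-0.012,0,0.04],[0,0,0]]
    - [5,[-0.012,0,0.08],[0,0,0]]
    - [5,[-0.012,0,0.12],[0,0,0]]
    - [5,[-0.012,0,0.15],[0,0,0]]
    - [5,[-0.012,0,0.15],[0,0,0]]

```text
clock: 7.3
position: [583.3, 4.9, 48.9]
ee_rot: [1.0, 0.025, -0.0, 0.0]
contact_force: [-0.4, -0.2, -1.7]
gripper_width: 12.9
grasp_force: 58.9
```

```bash
python3 -c "
from h import *
go((583.8,5,36),93)"
```

```text
t 7.3 pos [583.3   4.9  48.9] F [-0.4 -0.2 -1.7] w 12.9 grip 58.9 j [ 0.29  0.51 -0.31 -0.   -0.75  1.34]
shift [ 0.005 -0.001  0.129] turn [ 0.     0.001 -0.002]
```

Free so far, with no side force. Next, slow steps onto the clips.

Emit:
jog_arm:
  plan:
    - [5,[0,0,0.015],[0,0,0]]
    - [5,[0,0,0.03],[0,0,0]]
    - [5,[0,0,0.04],[0,0,0]]
    - [5,[0,0,0.04],[0,0,0]]

```text
clock: 7.8
position: [583.7, 5.1, 45.4]
ee_rot: [1.0, 0.025, 0.0, -0.0]
contact_force: [0.1, 0.9, 0.2]
gripper_width: 13.0
grasp_force: 59.1
```

Emit:
jog_arm:
  plan:
    - [5,[0,0,0.01],[0,0,0]]
    - [5,[0,0,0.02],[0,0,0]]
    - [5,[0,0,0.03],[0,0,0]]
    - [5,[0,0,0.03],[0,0,0]]

```text
clock: 8.3
position: [584.2, 5.0, 43.0]
ee_rot: [1.0, 0.025, 0.001, -0.0]
contact_force: [-0.4, 1.1, 4.5]
gripper_width: 12.7
grasp_force: 59.9
```

Clip contact has begun at 4.5 N. Pressing on.

Emit:
jog_arm:
  plan:
    - [5,[0,0,0.01],[0,0,0]]
    - [5,[0,0,0.02],[0,0,0]]
    - [5,[0,0,0.02],[0,0,0]]

```text
clock: 8.68
position: [584.6, 5.0, 41.7]
ee_rot: [1.0, 0.026, 0.001, 0.0]
contact_force: [-0.8, 0.3, 7.7]
gripper_width: 13.0
grasp_force: 60.3
```

Emit:
jog_arm:
  plan:
    - [5,[0,0,0.01],[0,0,0]]
    - [5,[0,0,0.02],[0,0,0]]
    - [5,[0,0,0.02],[0,0,0]]

```text
clock: 9.05
position: [583.0, 4.9, 37.5]
ee_rot: [1.0, 0.025, -0.001, -0.0]
contact_force: [0.1, 1.7, -1.9]
gripper_width: 12.9
grasp_force: 58.9
```

Emit:
jog_arm:
  plan:
    - [5,[0,0,0.01],[0,0,0]]
    - [5,[0,0,0.02],[0,0,0]]
    - [5,[0,0,0.02],[0,0,0]]

```text
clock: 9.43
position: [583.1, 4.7, 36.1]
ee_rot: [1.0, 0.025, -0.0, 0.0]
contact_force: [-0.7, 0.2, -0.3]
gripper_width: 13.0
grasp_force: 59.1
```

The clips snapped: the force dropped from about 8 N to 0 and the cover fell through. Now pressing it home.

Emit:
jog_arm:
  plan:
    - [5,[0,0,0.01],[0,0,0]]
    - [5,[0,0,0.02],[0,0,0]]
    - [5,[0,0,0.02],[0,0,0]]

```text
clock: 9.8
position: [583.3, 4.8, 35.8]
ee_rot: [1.0, 0.025, 0.0, 0.0]
contact_force: [-3.9, 0.4, 8.6]
gripper_width: 13.1
grasp_force: 60.5
```

Emit:
jog_arm:
  plan:
    - [5,[0,0,0.01],[0,0,0]]
    - [5,[0,0,0.01],[0,0,0]]

```text
clock: 10.05
position: [583.3, 4.8, 35.8]
ee_rot: [1.0, 0.026, 0.0, 0.0]
contact_force: [-5.7, 0.1, 13.9]
gripper_width: 12.8
grasp_force: 61.3
```

Emit:
jog_arm:
  plan:
    - [5,[0,0,0.01],[0,0,0]]
    - [5,[0,0,0.01],[0,0,0]]
    - [5,[0,0,0.01],[0,0,0]]
    - [5,[0,0,0.01],[0,0,0]]
    - [5,[0,0,0.01],[0,0,0]]
    - [5,[0,0,0.01],[0,0,0]]

```text
clock: 10.8
position: [583.3, 4.8, 35.7]
ee_rot: [1.0, 0.026, 0.0, 0.0]
contact_force: [-8.5, 1.0, 19.5]
gripper_width: 13.1
grasp_force: 62.1
```

```bash
python3 - <<'E'
from h import *
from bench import get_image
g=get_image("side");I=g['img'][180:250,270:370]
cv2.imwrite('pics/side4.png',cv2.resize(I[...,::-1],None,fx=8,fy=8,interpolation=2))
go((583.8,5,36),93)
E
```

```text
t 10.85 pos [583.4   4.8  35.8] F [-8.2  1.9 20.2] w 12.8 grip 62.1 j [ 0.29  0.52 -0.33  0.   -0.72  1.34]
shift [ 0.005 -0.002 -0.002] turn [ 0.001 -0.    -0.001]
```

View pics/side4.png

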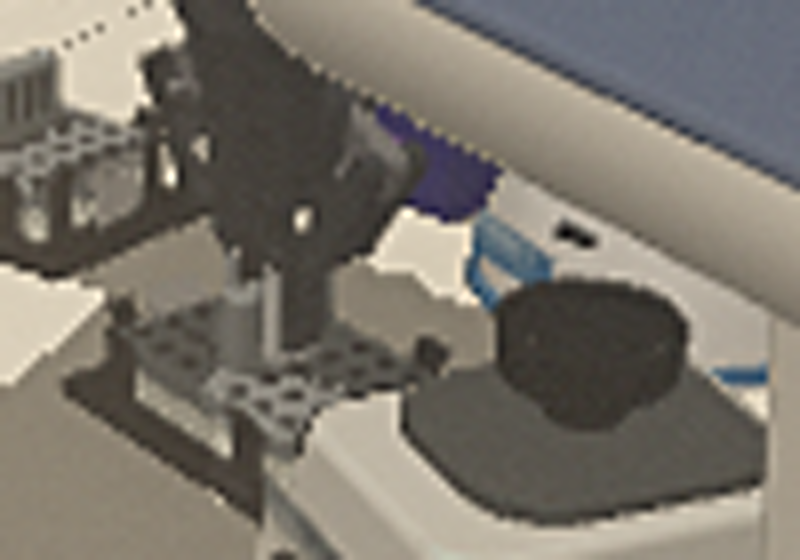

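The cover lies flat on the plate inside the guides at crop (270,360). Its underside is at 35.8 − 13.8 = 22 mm, which is home, with a steady press of about 20 N.

```bash
python3 -c "
from bench import job_done
print(job_done())"
```

```text
the job is handed in; nothing more can be done
None
```

The grey cover is snapped home on the open carrier, its underside at the 22 mm seat height, and I handed in the job at about 11 s with the gripper still holding it and pressing down with about 20 N.

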